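# Clear the nest and drop a pair of lid clips into the lunch box

## Task

Someone left the hand counter in the larger well of the lunch box in the nest: take it out and set it down on the black rubber mat. Then carry the drop cup upright over that well and lower it so that the nest's red-tipped post pushes up its red release tab, the bottom swings open and both white clips fall into the larger well. Finally stand the empty cup back upright where you found it; do not touch the clips with the gripper, do not open the cup anywhere else, and leave the other things on the table where they are.

Things in the scene. Friction and masses are not known exactly. Their poses are not given: they have to be found in the camera images.
- nest: Fixed packing nest: aluminium plate 272 x 180 x 6 mm on the table, with a yellow two-well lunch box with grey frame (215 x 166 mm, rim 33 mm above the table) fixed on it. Origin on the table under the middle of the box; +x from the small well to the large well and the post, z up. Large well open from x -8 to 97, y -71 to 71 mm, floor 9 mm above the table; divider x -28 to -8.
- big_well (a point): Middle of the floor of the large well (nest frame x 44, y 0, z 9 mm).
- drop_point (a point): Point on the floor of the large well that the cup's origin should be above for a drop: nest frame x 66, y 0, z 9 mm. With the cup there and its tab (cup +x) pointing along nest +x, the post meets the tab 30 mm outside the hinge.
- trip_post: Upright steel post fixed to the nest beyond the large-well end of the box, 12 mm thick with a round red tip, at nest x 128, y 0 mm. Origin at its foot, 6 mm above the table; its tip is 99 mm above the table, so a thing carried over it must clear that.
- cup: Loose drop cup: blue metal box open at the top, 72 (x) x 97 (y) mm, 143 mm high, on four legs, 0.27 to 0.4 kg with its clips. Origin at the foot between the legs (the white bench top lies 2 mm higher than the green belt); z up, +x toward its red tab. Inside 64 x 84 mm, walls up to 92 mm. Hinged bottom lies 36 mm above the origin, hinge along y at x = 32 mm.
- cup_handle (a point): Middle of the cup's black bar handle, 128 mm above the cup's origin. The bar crosses the top along the cup's y: 14 mm thick in x, 94 mm long in y, 113 to 143 mm above the origin; pinch it across x from above at its middle.
- cup_flap (a joint): Angle of the cup's bottom: 0 shut, 1.25 rad fully open. The clips slide off from about 0.6 to 0.8 rad; open it beyond 0.9. With the cup's origin 50 mm above the table at the drop point it stands open about 1.1 rad and still clears the box.
- clip_a: White lid clip, 17 x 72 x 10 mm, 20 g, lying along y in the cup. Origin: centre of its underside.
- clip_b: White lid clip like clip_a, beside it in the cup.
- counter: Loose grey round hand counter, about 44 mm across and 22 mm high, 0.08 to 0.16 kg, with a reset knob at -y and a finger loop at +y (67 mm over all in y). Origin: about the middle of its underside (the body spans x -24 to +20 mm). Pinch it across x, 44 mm. It lies in the large well with its x roughly along the nest's y.
- mat: Fixed black rubber mat 120 x 120 mm, its top 5 mm above z = 0. Origin: centre of its underside, at z = 0.
- brush: Loose dust brush, 47 x 170 x 16 mm, long in y; leave alone. Origin: centre of its underside.
- snips: Loose red-handled nippers, 46 x 122 x 10 mm, long in y; leave alone. Origin: centre of its underside.
- tape: Loose roll of brown tape lying flat, 94 x 104 x 48 mm; leave alone. Origin: centre of its underside.
- pen: Loose blue and white marker, 17 x 133 x 18 mm, long in y; leave alone. Origin: centre of its underside.
- cot: Loose grey roll of finger cots, 29 x 82 x 18 mm, long in y; leave alone. Origin: centre of its underside.
- cup_tab (a point): Middle of the red release tab (50 x 30 x 4 mm), one piece with the cup's bottom: it sticks out from the hinge to +x, drooping 35 degrees, its end at cup x 73, z 5 mm. Pushed up, it swings the bottom down. At the drop point the post first meets it with the cup's origin about 88 mm above the table. A spring (2 to 4 N at the tab) shuts the bottom when the cup is lifted.

How it is judged:
By the outcome, as a careful person would: the job done as asked, in the order asked, and still so for the second after the job is handed in, with the robot touching nothing.
It also fails if it takes over 67 s, if anything falls off the work surface, if the arm or the gripper's body presses on something with over 40 N, if the wrist force passes 120 N, or if a joint passes its speed limit or range.

## Robot

A 6-joint arm with a two-finger parallel gripper is mounted at the origin on the work surface; the furniture and walls round the work are solid. World frame = base frame: x ahead of the robot, y to its left, z up, the work surface at z = 0. Lengths are in m, angles in rad, forces in N, time in s.
With the tool pointing down it reaches from about 0.4 to 0.825 m from the base axis. Payload 7 kg.
Tool frame: the origin (TCP) lies on the mounting face of the last link; the fingertips stand arm.tcp_to_tips ahead of it and the grasp point (between the pads) lies 159 mm ahead of it (arm.tcp_to_tips is the distance from the TCP to the fingertips, in m); z points along the fingers, y is the direction in which the jaws open and shut (so a half turn about z gives the same grasp; the last joint's range is limited). The gripper opens to 88 mm and grips with 3 to 60 N. Pads are 19 mm wide; open, the fingers measure 130 mm over their backs; the gripper's body (78 mm by 193 mm) begins 47 mm behind the grasp point.
Start: joints at [-0.897, 0.359, 0.012, 0, -1.224, -0.288], TCP at [0.254, -0.625, 0.405] pointing down, gripper open.
Joint ranges: [-3.07, 3.07], [-1.43, 2.12], [-1.02, 1.25], [-3.03, 1.67], [-3.05, -0], [-3.03, 3.03]. Speed limits (rad/s): [2.39, 2.39, 3.01, 3.14, 3.14, 3.14].

## Interface

Orientations are given as [roll, pitch, yaw] about the fixed x, y, z axes, in that order (R = Rz(yaw) Ry(pitch) Rx(roll)).
In Python, from station import arm, cams, job_done, finder gives the robot as it stands.
- The arm moves only by the tool play_rows, never from a script. Its argument "targets" is a list that holds one entry, the list of rows, each a list of 4 numbers: the shift along the tool's x, y, z in m, then the turn about the tool's z in degrees. A call has 1 to 5 rows; each row is the pose to reach, as a shift and turn from the pose commanded when the call began, along the tool's axes at that moment; what a row does not reach only later rows make up. A row lasts 1/8 s, in which the tool goes at most 62.5 mm and 10.7 degrees, less where a joint would pass 70% of its speed; a pose out of reach is approached as far as the arm can. A call with a gripper value outside its range is refused whole. "grip" is the closure in counts, from 0 (fully open) to 255 (shut), set as the call begins (left out, the last holds). The fingers move at their own pace and stop on an object; "newtons" is the grip in N (left out, the last holds). Time passes only in rows, so rows that repeat a pose let the fingers close. It gives the time, the measured TCP pose, the force and the opening at its end, in the units of the state.
- arm.get_state(): the state, without advancing time (a new reading comes with each control period).
- cams.grab_frame(name): name is "scene" or "top"; returns (picture, depth): 400x640x3 uint8, red, green, blue; 400x640 float32, m along the optical axis (not along the pixel's ray), 0 where there is no reading.
- cams.camera_params(name): a dict with "intrinsics" (3x3 intrinsics, pixels), "position" and "attitude" of the camera in the world. Camera axes: x right, y down, z forward; pixel columns grow to the right and rows downward; lengths in m; the calibration is good to about 2 mm. A picture is of the moment at which its call begins. camera_params takes no time and is no camera call.
- job_done(): hands the job in, once; it reports no verdict.
Trained networks look in the newest picture that a camera, given by its name, has taken for a name from the list of things; names that differ only in an ending like _2 or _b are one class to them, and where a whole thing is asked for, a point or a joint stands for the part that bears it (a point fixed in the world has none). Each returns a list of dicts, best first, with "score" (0 to 1); they miss things now and then, are a little off and sometimes report something else, mostly with a low value. They report only what shows in the picture. A call takes as long as a camera call.
- finder.find_in(camera, query): "xyz" ([x, y, z] in m, in world coordinates, good to about 4 mm: the middle of the surface that is visible of it).
- finder.masks_of(camera, query): "mask" (400x640 bool, what is visible of it).
The state is a dict: "t": time; "q": joint angles; "qd": joint speeds; "joint_efforts": joint torques, N m; "eef_pos": TCP position; "ee_rot": TCP orientation; "force": force on the tool from outside, world axes, zero at the start; "moment": the same for the moment, N m; "width": finger opening in m.
Only numpy, scipy, OpenCV 4.12 (cv2) and the standard library are available. Lean on these libraries where they do the work, as an engineer would, in place of code of your own. Each camera call takes 0.05 s, during which the arm holds its last target. There are 200 camera calls.

## Working session

There is one attempt and no reset: what is moved stays moved. The work goes in short steps, Python scripts to look and compute and a tool call to move; the robot and the scene stay as the last step left them, time stands still between calls to the robot, and variables do not carry over. Pictures are saved under pics/ and viewed, about 8 in all and at most 12, crops included, and the job is handed in when it is done.

Besides the shell and the picture viewer there is one more tool, called after "Request:" as a command line: name --argument value ..., lists and objects as JSON in quotes. play_rows: Moves the arm, as the interface text tells. Its arguments: {"type":"object","properties":{"targets":{"type":"array","items":{"type":"array","items":{"type":"array","items":{"type":"number"}}}},"grip":{"type":"number"},"newtons":{"type":"number"}},"required":["targets"]}

```bash
ls; mkdir -p pics; cat > h.py <<'E'
from station import arm,cams,job_done,finder
import numpy as np,cv2
from scipy.spatial.transform import Rotation as R
def cam(n):
    p=cams.camera_params(n); A=np.array(p["attitude"],float)
    if A.shape!=(3,3): A=R.from_euler("xyz",A).as_matrix() if A.size==3 else R.from_quat(A).as_matrix()
    return np.array(p["intrinsics"]),np.array(p["position"]),A
def cloud(n,d):
    K,t,A=cam(n); v,u=np.mgrid[:400,:640]
    return np.stack([(u-K[0,2])*d/K[0,0],(v-K[1,2])*d/K[1,1],d],-1)@A.T+t
E
python3 - <<'E'
from h import *
print(arm.get_state(),arm.tcp_to_tips)
for n in("scene","top"):
    print(n,cams.camera_params(n))
    p,d=cams.grab_frame(n); cv2.imwrite(f"pics/{n}0.png",p[:,:,::-1]); np.savez(f"{n}0.npz",p=p,d=d)
    for q in("cup","counter","nest","mat","trip_post","cup_handle","cup_tab"):
        print(n,q,[(np.round(r["xyz"],3),round(r["score"],2)) for r in finder.find_in(n,q)][:3])
E
```

```text
pics
{'t': 0.0, 'q': array([-8.96871684e-01,  3.59391696e-01,  1.10685271e-02, -3.47859672e-04,
       -1.22412785e+00, -2.88088558e-01]), 'qd': array([ 0.00075103,  0.00202372, -0.00151418, -0.00154908,  0.00024571,
       -0.00149894]), 'joint_efforts': array([ 3.01761529e-04, -5.82709837e+01,  2.93050110e+01,  6.99681491e+00,
        6.75234071e-03, -1.76414642e-04]), 'eef_pos': array([ 0.25394237, -0.62519837,  0.40372396]), 'ee_rot': array([ 3.13991324e+00, -1.56642135e-04, -2.75587490e+00]), 'force': array([-0.44237906, -0.30058201,  0.16771103]), 'moment': array([0.01967989, 0.01219645, 0.02816328]), 'width': 0.08758426861754252} 0.1781
scene {'intrinsics': array([[479.40503609,   0.        , 316.79952664],
       [  0.        , 479.40503609, 192.9520913 ],
       [  0.        ,   0.        ,   1.        ]]), 'position': array([-0.48653855, -0.61724781,  0.87878494]), 'attitude': array([-2.14250861, -0.01647393, -1.03253396])}
scene cup [(array([0.599, 0.272, 0.083]), 0.68), (array([0.719, 0.271, 0.015]), 0.58)]
scene counter [(array([ 0.554, -0.031,  0.027]), 0.71), (array([ 
[... 236 characters left out ...]
       , 314.60647558],
       [  0.        , 439.8119325 , 199.82444973],
       [  0.        ,   0.        ,   1.        ]]), 'position': array([ 0.41590418, -0.01185825,  1.4337469 ]), 'attitude': array([-3.05732232e+00,  2.83421353e-03, -1.58293097e+00])}
top cup [(array([0.596, 0.307, 0.084]), 0.93), (array([0.598, 0.315, 0.038]), 0.68)]
top counter [(array([ 0.557, -0.029,  0.028]), 0.52)]
top nest [(array([ 0.536, -0.011,  0.008]), 0.82), (array([0.6  , 0.316, 0.04 ]), 0.68)]
top mat [(array([ 0.602, -0.263,  0.003]), 0.89)]
top trip_post []
top cup_handle [(array([0.594, 0.305, 0.083]), 0.58), (array([ 0.534, -0.012,  0.01 ]), 0.17)]
top cup_tab [(array([0.6  , 0.317, 0.037]), 0.45)]
```

View pics/top0.png

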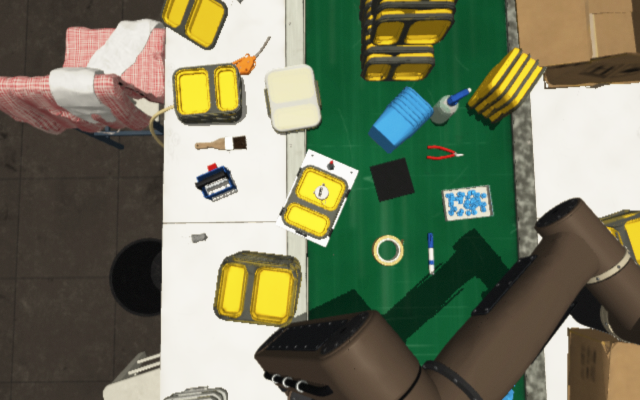

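View pics/scene0.png

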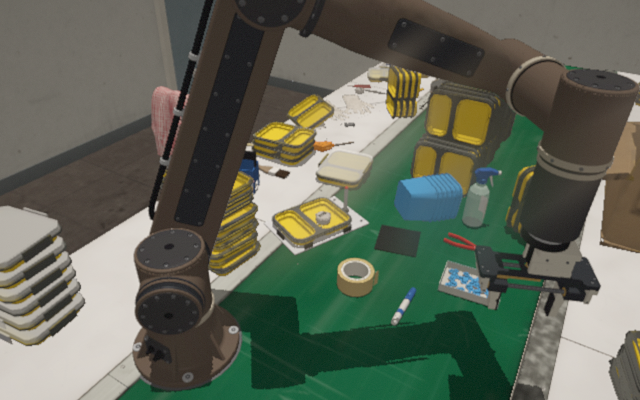

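```bash
python3 - <<'E'
from h import *
z=np.load("top0.npz");p,d=z["p"],z["d"];P=cloud("top",d)
c=np.vstack([np.hstack([cv2.resize(p[y:y+100,x:x+100],(400,400),interpolation=2) for x,y in((165,132),(270,145))])])
cv2.imwrite("pics/crop0.png",c[:,:,::-1])
hsv=cv2.cvtColor(p,cv2.COLOR_RGB2HSV)
def rect(m):
    q=P[m]; r=cv2.minAreaRect((q[:,:2]*1000).astype(np.float32)); return np.round(r[0],1),np.round(r[1],1),round(r[2],2),np.round(np.percentile(q[:,2],[5,50,95])*1000,1),len(q)
X,Y,Z=P[...,0],P[...,1],P[...,2]
ok=d>0
near=ok&(abs(X-.53)<.18)&(abs(Y+.01)<.16)
yel=near&(abs(hsv[...,0].astype(int)-26)<8)&(hsv[...,1]>150)&(hsv[...,2]>80)
n,l=cv2.connectedComponents(yel.astype(np.uint8))
for i in range(1,n):
    if (l==i).sum()>60: print("yel",rect(l==i))
red=lambda m:m&((hsv[...,0]<8)|(hsv[...,0]>172))&(hsv[...,1]>130)
def rep(n,m):print(n,np.round(P[m].mean(0)*1000,1),m.sum(),np.round(P[m].max(0)*1000), np.argwhere(m).mean(0))
rep("postred",red(near))
u,v=np.mgrid[:640,:400]
cr=ok&(abs(X-.6)<.08)&(abs(Y-.3)<.09)
rep("cupred",red(cr)); 
for a,b in((.11,.2),(.085,.11),(.06,.085)):
    m=cr&(Z>a)&(Z<b)
    if m.sum()>5: print(a,rect(m))
m=near&(Z>.06)
print("post",P[m]*1000)
for q,h in(("nest",None),("counter",None),("mat",None),("cup",None),("brush",None)):
    for cm in("top",):
        for r in finder.masks_of(cm,q)[:2]: print(q,round(r["score"],2),rect(r["mask"]&ok))
# obstacle heights
for x in np.arange(.3,.95,.05):
    print("%.2f"%x,[int(1000*np.percentile(Z[m],98)) if (m:=ok&(abs(X-x)<.025)&(abs(Y-y)<.025)).sum()>5 else -1 for y in np.arange(.45,-.4,-.05)])
E
```

```text
yel (array([570.4, -27.2]), array([146.4, 107.7]), 65.77, array([ 5.2, 11.9, 32.7]), 1276)
yel (array([472.8,  17. ]), array([145.8,  71.2]), 66.02, array([ 5.3, 12. , 33.3]), 965)
postred [644.7 -61.7  95.4] 8 [648. -58. 101.] [162.125 331.125]
cupred [646.7 323.   23.3] 40 [657. 336.  95.] [166.775 211.675]
0.11 (array([591.1, 299.9]), array([21.5, 93. ]), 22.34, array([120. , 143. , 148.3]), 218)
0.085 (array([591.4, 299.8]), array([72.5, 92.7]), 22.76, array([87.4, 93.2, 99.3]), 157)
0.06 (array([590. , 299.7]), array([70.9, 91.8]), 21.79, array([60.9, 72.8, 84.1]), 137)
post [[651.1470123  -58.24767137  96.707993  ]
 [650.5231849  -61.19815689 100.0334403 ]
 [651.14433933 -64.41140219  96.28160544]
 [647.34022618 -58.06126723 100.73369321]
 [647.23484324 -61.11072939 101.11789346]
 [648.19250241 -64.39882669  95.37732304]
 [646.21483029 -55.31623372  89.4496214 ]
 [644.89362696 -58.14608641  96.93502402]
 [644.57298333 -61.15711577  98.5808327 ]
 [645.04066558 -64.34108261  95.62349452]
 [644.65526552 -55.56835773  80.20256552]
 [642.57726875 -58.2606863   92.26823329]
 [642.492
[... 8418 characters left out ...]
, 51, 17]
0.45 [7, 16, 19, 7, 8, 8, 8, 35, 36, 35, 36, 7, 6, 6, 6, 7, 5]
0.50 [8, 8, 7, 8, 7, 9, 9, 37, 35, 38, 38, 35, 6, 7, 6, 5, 7]
0.55 [8, 7, 144, 96, 94, 8, 8, 32, 38, 36, 37, 37, 6, 10, 11, 11, 8]
0.60 [7, 8, 147, 148, 147, 8, 8, 8, 37, 30, 35, 36, 10, 10, 11, 12, 6]
0.65 [8, 8, 23, 96, 92, 7, 8, 8, 33, 36, 96, 11, 10, 10, 11, 11, 7]
0.70 [7, 16, 20, 20, 20, 10, 8, 9, 9, 11, 9, 5, 6, 95, 117, 111, 6]
0.75 [8, 8, 18, 21, 21, 15, 8, 41, 42, 37, 6, 7, 7, 117, 119, 120, 114]
0.80 [74, 85, 86, 88, 86, 9, 40, 43, 43, 42, 38, 5, 6, 112, 119, 122, 121]
0.85 [83, 85, 68, 88, 88, 86, 46, 43, 42, 45, 43, 6, 6, 6, 114, 122, 122]
0.90 [85, 79, 73, 89, 87, 86, 46, 43, 42, 45, 7, 7, 5, 6, 7, 100, 7]
```

View pics/crop0.png

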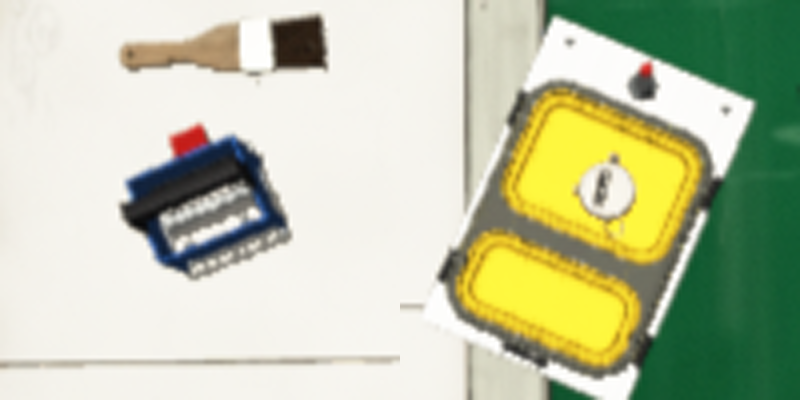

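Top view: nest with its post at about (331,163), counter at (321,191) in the large well, cup at (215,182) with the tab up (+x), brush at (220,143), mat at (392,179). The nest pose agrees three ways: origin (530,-9) mm, yaw about -24°. I still need the counter's angle.

```bash
python3 - <<'E'
from h import *
z=np.load("top0.npz");a=z["p"][170:212,300:342]; P=cloud("top",z["d"])
s=np.load("scene0.npz"); K,t,A=cam("scene"); c=A.T@(np.array([.56,-.032,.025])-t); uv=(K@c/c[2])[:2].astype(int);print(uv)
b=s["p"][uv[1]-21:uv[1]+21,uv[0]-21:uv[0]+21]
cv2.imwrite("pics/crop1.png",np.hstack([cv2.resize(i,(400,400),interpolation=cv2.INTER_CUBIC) for i in(a,b)])[:,:,::-1])
h=P[175:208,305:340]; m=(h[...,2]>.026)&(np.hypot(h[...,0]-.559,h[...,1]+.031)<.04)
hs=cv2.cvtColor(z["p"],cv2.COLOR_RGB2HSV)[175:208,305:340]; m2=(hs[...,1]<110)&(np.hypot(h[...,0]-.559,h[...,1]+.031)<.045)
for k in(m,m2):
  q=h[k]; print(k.sum(),q.mean(0),cv2.minAreaRect((q[:,:2]*1000).astype(np.float32)),cv2.minEnclosingCircle((q[:,:2]*1000).astype(np.float32)))
E
```

```text
[323 215]
164 [ 0.55968004 -0.03038721  0.03184873] ((554.6572265625, -24.24777603149414), (45.77667999267578, 60.657440185546875), 39.97843933105469) ((553.2967529296875, -28.18317413330078), 33.05756759643555)
164 [ 0.55924252 -0.03081594  0.03143313] ((558.794189453125, -30.70403289794922), (43.84398651123047, 43.524559020996094), 26.611217498779297) ((562.1278686523438, -32.28200149536133), 25.092565536499023)
```

View pics/crop1.png

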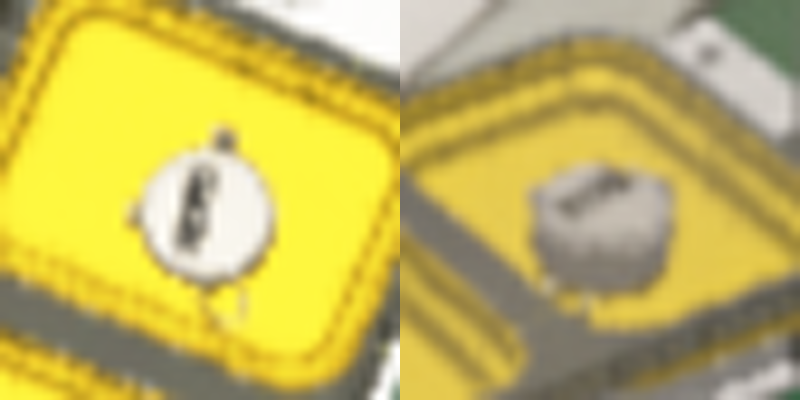

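The zoom shows the disc centre at (208,215), its knob up and right at (225,138) and the lever on the left. The knob direction is about -10° in world, so the jaws should close at about 80°. I'll pinch there with the jaws part open, to clear the well wall.

```bash
cat > go.py <<'E'
import sys; from h import *
s=arm.get_state(); x,y,z,yaw=map(float,sys.argv[1:5])  # mm, deg
Rm=R.from_euler("xyz",s["ee_rot"]).as_matrix()
d=Rm.T@(np.array([x,y,z])/1e3-s["eef_pos"])
cy=np.degrees(s["ee_rot"][2]); print("t",round(s["t"],2),"shift",np.round(d,4),"turn",round((cy-yaw+180)%360-180,2),"q",np.round(s["q"],2),"F",np.round(s["force"],1),"w",round(s["width"],4),"pos",np.round(s["eef_pos"],4),"rpy",np.round(np.degrees(s["ee_rot"]),2))
E
python3 go.py 559.5 -30 300 170
```

```text
t 1.05 shift [-0.5071  0.4366  0.1047] turn 32.1 q [-0.9   0.36  0.01 -0.   -1.22 -0.29] F [ 0.  -0.6 -0.1] w 0.0877 pos [ 0.254  -0.6254  0.4047] rpy [ 180.     0.  -157.9]
```

Request:
play_rows --targets '[[[-0.042,0.036,0,6],[-0.084,0.072,0,13],[-0.127,0.109,0,20],[-0.169,0.145,0,26],[-0.212,0.182,0,32.1]]]' --grip 85 --newtons 20

```text
t: 1.68
eef_pos: [0.3825, -0.3754, 0.4049]
ee_rot: [-3.141, 0.001, 2.964]
force: [1.1, 0.1, 0.2]
width: 0.0587
```

```bash
python3 go.py 559.5 -30 300 170
```

```text
t 1.68 shift [-0.113   0.3713  0.1049] turn -0.2 q [-0.41  0.13 -0.29  0.   -1.15 -1.34] F [1.1 0.1 0.2] w 0.0587 pos [ 0.3825 -0.3754  0.4049] rpy [-1.7999e+02  4.0000e-02  1.6980e+02]
```

Request:
play_rows --targets '[[[-0.016,0.055,0,0],[-0.034,0.112,0.01,0],[-0.052,0.17,0.025,0],[-0.069,0.228,0.045,0],[-0.086,0.285,0.065,0]]]'

```text
t: 2.3
eef_pos: [0.516, -0.1106, 0.3401]
ee_rot: [3.141, 0.001, 2.967]
force: [0.5, -0.7, -0.0]
width: 0.0583
```

```bash
python3 go.py 559.5 -30 230 170
```

```text
t 2.3 shift [-0.0287  0.0868  0.1102] turn 0.02 q [ 0.16  0.17 -0.4   0.   -1.   -1.91] F [ 0.5 -0.7 -0. ] w 0.0583 pos [ 0.516  -0.1106  0.3401] rpy [1.7998e+02 8.0000e-02 1.7002e+02]
```

Request:
play_rows --targets '[[[-0.014,0.043,0.035,0],[-0.0287,0.0868,0.07,0],[-0.0287,0.0868,0.1,0],[-0.0287,0.0868,0.11,0],[-0.0287,0.0868,0.11,0]]]'

```text
t: 2.92
eef_pos: [0.5587, -0.0323, 0.2301]
ee_rot: [-3.141, -0.001, 2.967]
force: [0.4, 0.4, 1.5]
width: 0.0583
```

```bash
python3 go.py 559.5 -30 190 170; python3 - <<'E'
from h import *
a,_=cams.grab_frame("scene"); b,_=cams.grab_frame("top")
cv2.imwrite("pics/c2.png",np.hstack([cv2.resize(i,(400,400),interpolation=cv2.INTER_CUBIC) for i in(a[165:255,275:365],b[140:230,270:360])])[:,:,::-1])
E
```

```text
t 2.92 shift [-0.0004  0.0025  0.0401] turn -0.01 q [ 0.29  0.35 -0.46  0.   -0.77 -2.04] F [0.4 0.4 1.5] w 0.0583 pos [ 0.5587 -0.0323  0.2301] rpy [-1.7997e+02 -4.0000e-02  1.6999e+02]
```

View pics/c2.png

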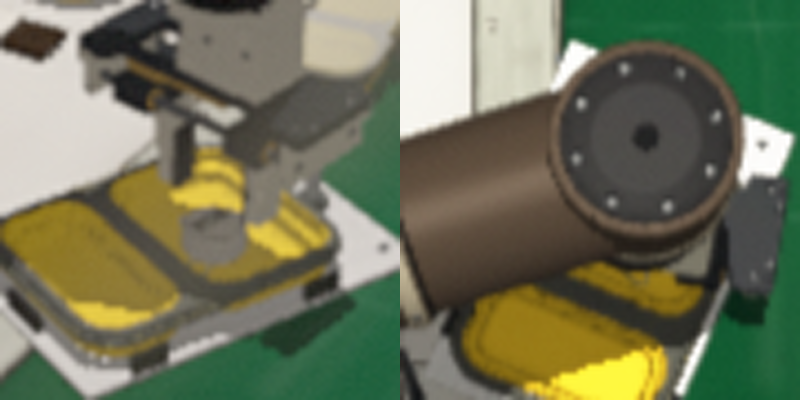

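The scene crop shows the fingers on either side of the counter at (215,235). I'm going down and closing.

Request:
play_rows --targets '[[[0,0.002,0.025,0],[0,0.002,0.036,0],[0,0.002,0.04,0],[0,0.002,0.04,0]]]'

```text
t: 3.52
eef_pos: [0.5593, -0.0301, 0.1906]
ee_rot: [3.141, 0.0, 2.967]
force: [0.0, -0.0, 0.6]
width: 0.0584
```

Request:
play_rows --targets '[[[0,0,0,0],[0,0,0,0],[0,0,0,0],[0,0,0,0]]]' --grip 255

```text
t: 4.03
eef_pos: [0.5593, -0.0299, 0.1906]
ee_rot: [3.141, 0.001, 2.967]
force: [-1.0, 0.5, 4.1]
width: 0.0442
```

Request:
play_rows --targets '[[[0,0,0,0],[0,0,-0.02,0],[0,0,-0.05,0],[0,0,-0.1,0],[0,0,-0.15,0]]]'

```text
t: 4.65
eef_pos: [0.5587, -0.0301, 0.341]
ee_rot: [-3.141, -0.001, 2.967]
force: [1.3, 0.0, -0.1]
width: 0.0441
```

```bash
python3 go.py 603 -263.5 300 170
```

```text
t 4.65 shift [-0.0842 -0.2222  0.041 ] turn -0.0 q [ 0.3   0.22 -0.33 -0.   -1.02 -2.04] F [ 1.3  0.  -0.1] w 0.0441 pos [ 0.5587 -0.0301  0.341 ] rpy [-1.7997e+02 -8.0000e-02  1.7000e+02]
```

Request:
play_rows --targets '[[[-0.016,-0.044,0,0],[-0.034,-0.09,0,0],[-0.052,-0.138,0,0],[-0.07,-0.185,0,0],[-0.084,-0.222,0.02,0]]]'

```text
t: 5.28
eef_pos: [0.6039, -0.2652, 0.3209]
ee_rot: [-3.142, 0.003, 2.967]
force: [1.1, 0.6, -1.1]
width: 0.044
```

Request:
play_rows --targets '[[[0,0,0.045,0],[0,0,0.085,0],[0,0,0.108,0],[0,0,0.118,0],[0,0,0.118,0]]]'

```text
t: 5.9
eef_pos: [0.6032, -0.2632, 0.2016]
ee_rot: [-3.142, -0.001, 2.967]
force: [-0.2, -0.9, 0.0]
width: 0.0441
```

```bash
python3 go.py 603 -263.5 187 170
```

```text
t 5.9 shift [ 0.0002 -0.0004  0.0146] turn 0.01 q [-0.12  0.51 -0.25 -0.   -0.81 -1.63] F [-0.2 -0.9  0. ] w 0.0441 pos [ 0.6032 -0.2632  0.2016] rpy [-1.8000e+02 -7.0000e-02  1.7001e+02]
```

Request:
play_rows --targets '[[[0,0,0.008,0],[0,0,0.012,0],[0,0,0.0145,0],[0,0,0.0145,0]]]'

```text
t: 6.4
eef_pos: [0.6033, -0.2632, 0.1876]
ee_rot: [3.142, -0.0, 2.967]
force: [-0.1, 0.0, -0.0]
width: 0.0441
```

Request:
play_rows --targets '[[[0,0,0,0],[0,0,0,0],[0,0,0,0]]]' --grip 70

```text
t: 6.78
eef_pos: [0.6034, -0.2632, 0.1878]
ee_rot: [-3.142, 0.0, 2.967]
force: [0.7, 0.4, -0.2]
width: 0.063
```

Request:
play_rows --targets '[[[0,0,-0.02,0],[0,0,-0.06,0],[0,0,-0.12,0],[0,0,-0.18,0],[0,0,-0.24,0]]]'

```text
t: 7.4
eef_pos: [0.6029, -0.2632, 0.4299]
ee_rot: [3.142, 0.0, 2.967]
force: [1.4, 0.4, 0.5]
width: 0.0636
```

```bash
python3 go.py 591.2 299.9 430 -67.7; python3 - <<'E'
from h import *
for c in("top","scene"):
    cams.grab_frame(c); print([(np.round(r["xyz"],3),round(r["score"],2)) for r in finder.find_in(c,"counter")][:3])
E
```

```text
t 7.4 shift [ 1.093e-01  5.525e-01 -1.000e-04] turn -122.29 q [-0.12  0.32  0.01  0.   -1.26 -1.63] F [1.4 0.4 0.5] w 0.0636 pos [ 0.6029 -0.2632  0.4299] rpy [1.8000e+02 3.0000e-02 1.7001e+02]
[(array([ 0.598, -0.257,  0.026]), 0.48)]
[(array([ 0.595, -0.263,  0.025]), 0.68), (array([ 0.522, -0.017,  0.014]), 0.64)]
```

Request:
play_rows --targets '[[[0.009,0.045,0,-10],[0.018,0.09,0,-20],[0.027,0.135,0,-30],[0.036,0.18,0,-40],[0.045,0.225,0,-50]]]'

```text
t: 8.22
eef_pos: [0.5976, -0.0324, 0.4259]
ee_rot: [3.14, -0.002, -2.438]
force: [-0.4, 0.4, -0.5]
width: 0.0635
```

```bash
python3 go.py 591.2 299.9 370 -67.7
```

```text
t 8.22 shift [-0.2103  0.2574  0.0558] turn -71.98 q [ 0.27  0.22 -0.13 -0.   -1.22 -1.14] F [-0.4  0.4 -0.5] w 0.0635 pos [ 0.5976 -0.0324  0.4259] rpy [ 1.7992e+02 -1.3000e-01 -1.3968e+02]
```

Request:
play_rows --targets '[[[-0.036,0.044,0,-10],[-0.072,0.088,0,-20],[-0.108,0.132,0,-30],[-0.143,0.175,0.01,-40],[-0.177,0.217,0.02,-50]]]'

```text
t: 8.85
eef_pos: [0.5935, 0.2479, 0.4058]
ee_rot: [3.14, -0.001, -1.565]
force: [0.1, -0.1, -0.4]
width: 0.0634
```

```bash
python3 go.py 591.2 299.9 350 -67.7
```

```text
t 8.85 shift [-0.052   0.0019  0.0557] turn -21.96 q [ 0.7   0.31 -0.06 -0.   -1.21 -0.69] F [ 0.1 -0.1 -0.4] w 0.0634 pos [0.5935 0.2479 0.4058] rpy [ 1.7989e+02 -7.0000e-02 -8.9660e+01]
```

Request:
play_rows --targets '[[[-0.025,0.001,0.02,-9],[-0.045,0.002,0.04,-17],[-0.052,0.002,0.055,-22],[-0.052,0.002,0.055,-22]]]'

```text
t: 9.35
eef_pos: [0.5914, 0.2983, 0.3495]
ee_rot: [3.136, -0.001, -1.187]
force: [0.6, 0.0, 0.7]
width: 0.0633
```

```bash
python3 go.py 591.2 299.9 289 -67.7; python3 - <<'E'
from h import *
a,d=cams.grab_frame("scene"); b,_=cams.grab_frame("top")
P=cloud("scene",d);m=(d>0)&(np.hypot(P[...,0]-.591,P[...,1]-.3)<.06)&(P[...,2]<.15)&(P[...,2]>.02); print(m.sum(), np.argwhere(m).mean(0))
K,t,A=cam("scene"); c=A.T@(np.array([.591,.3,.13])-t); u,v=(K@c/c[2])[:2].astype(int);print(u,v)
cv2.imwrite("pics/c3.png",np.hstack([cv2.resize(i,(400,400),interpolation=cv2.INTER_CUBIC) for i in(a[v-60:v+60,u-60:u+60],b[120:240,155:275])])[:,:,::-1])
E
```

```text
t 9.35 shift [-0.0016 -0.0007  0.0605] turn -0.3 q [ 0.76  0.38 -0.09 -0.   -1.11 -0.38] F [0.6 0.  0.7] w 0.0633 pos [0.5914 0.2983 0.3495] rpy [ 1.7971e+02 -8.0000e-02 -6.8000e+01]
710 [162.17746479 244.02253521]
241 153
```

View pics/c3.png

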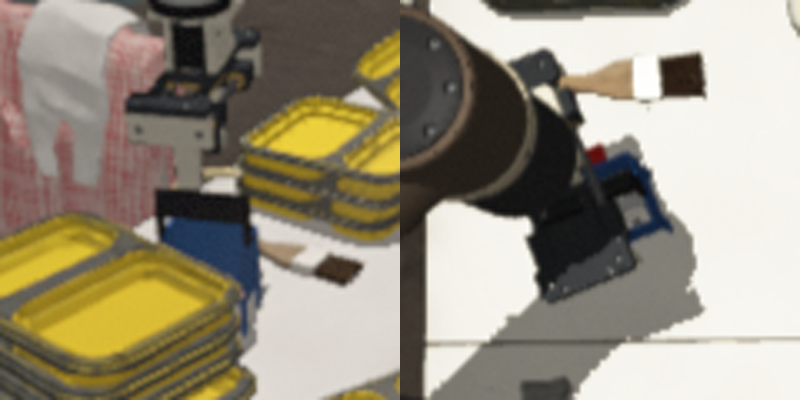

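The finger hangs right over the handle, so I'm descending and gripping.

Request:
play_rows --targets '[[[-0.001,0,0.03,-0.3],[-0.001,0,0.05,-0.3],[-0.001,0,0.06,-0.3],[-0.001,0,0.06,-0.3]]]'

```text
t: 9.95
eef_pos: [0.5919, 0.2987, 0.2927]
ee_rot: [3.141, -0.0, -1.183]
force: [-0.2, -0.2, -0.5]
width: 0.0639
```

Request:
play_rows --targets '[[[0,0,0,0],[0,0,0,0],[0,0,0,0],[0,0,0,0],[0,0,0,0]]]' --grip 255 --newtons 50

```text
t: 10.58
eef_pos: [0.5917, 0.2991, 0.2927]
ee_rot: [-3.142, 0.0, -1.181]
force: [0.7, 0.4, -0.5]
width: 0.0192
```

Request:
play_rows --targets '[[[0,0,0,0],[0,0,-0.005,0],[0,0,-0.012,0],[0,0,-0.02,0],[0,0,-0.02,0]]]'

```text
t: 11.2
eef_pos: [0.592, 0.2993, 0.3137]
ee_rot: [-3.14, 0.0, -1.181]
force: [-0.2, 0.9, -4.2]
width: 0.0137
```

```bash
python3 go.py 589.5 -35.8 439 -114.2
```

```text
t 11.2 shift [ 0.309   0.1293 -0.1256] turn 46.51 q [ 0.76  0.4  -0.13  0.   -1.03 -0.37] F [-0.2  0.9 -4.2] w 0.0137 pos [0.592  0.2993 0.3137] rpy [-1.799e+02  3.000e-02 -6.769e+01]
```

Request:
play_rows --targets '[[[0,0,-0.02,0],[0,0,-0.05,0],[0,0,-0.08,0],[0,0,-0.11,0],[0,0,-0.135,0]]]'

```text
t: 11.82
eef_pos: [0.5916, 0.299, 0.4488]
ee_rot: [-3.141, 0.0, -1.182]
force: [1.1, 0.4, -3.4]
width: 0.0137
```

Request:
play_rows --targets '[[[0.015,0.005,0,3],[0.04,0.016,0,8],[0.07,0.029,0,13],[0.105,0.044,0,19],[0.14,0.058,0,25]]]'

```text
t: 12.45
eef_pos: [0.5906, 0.1457, 0.4461]
ee_rot: [3.14, -0.001, -1.623]
force: [0.6, 1.1, -4.3]
width: 0.0134
```

```bash
python3 go.py 589.5 -35.8 448 -114.2
```

```text
t 12.45 shift [ 0.1813 -0.0084 -0.0017] turn 21.2 q [ 0.56  0.23 -0.08 -0.   -1.27 -0.61] F [ 0.6  1.1 -4.3] w 0.0134 pos [0.5906 0.1457 0.4461] rpy [ 1.7989e+02 -4.0000e-02 -9.3000e+01]
```

Request:
play_rows --targets '[[[0.04,-0.002,0,5],[0.085,-0.004,0,10],[0.13,-0.006,0,16],[0.165,-0.008,0,20],[0.181,-0.0085,0,21.2]]]'

```text
t: 13.08
eef_pos: [0.5904, -0.0359, 0.4464]
ee_rot: [3.14, -0.001, -1.992]
force: [-0.0, -0.2, -4.3]
width: 0.0134
```

Request:
play_rows --targets '[[[0,0,0.01,0],[0,0,0.02,0],[0,0,0.03,0],[0,0,0.03,0],[0,0,0.03,0]]]'

```text
t: 13.7
eef_pos: [0.5914, -0.0332, 0.4178]
ee_rot: [-3.141, -0.0, -1.987]
force: [-0.1, -0.4, -3.4]
width: 0.0134
```

```bash
python3 go.py 589.5 -35.8 391 -114.2; python3 - <<'E'
from h import *
a,d=cams.grab_frame("scene"); b,d2=cams.grab_frame("top")
cv2.imwrite("pics/c4.png",np.hstack([cv2.resize(i,(400,400),interpolation=cv2.INTER_CUBIC) for i in(a[100:240,260:400],b[130:230,270:370])])[:,:,::-1])
E
```

```text
t 13.7 shift [0.0032 0.0007 0.0268] turn 0.35 q [ 0.27  0.22 -0.16  0.   -1.2  -0.69] F [-0.1 -0.4 -3.4] w 0.0134 pos [ 0.5914 -0.0332  0.4178] rpy [-179.98   -0.   -113.85]
```

View pics/c4.png

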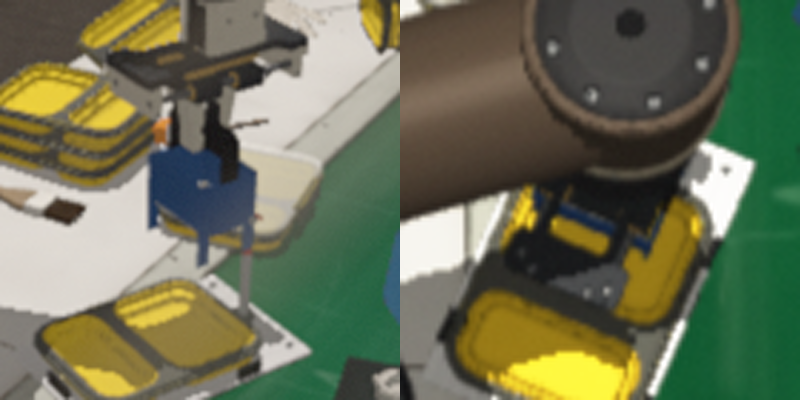

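The scene crop shows the cup upright above the large well, with its tab just above the post tip near (250,215). The yellow patch at (580,235) in the top crop could be an open bottom, so I'm checking depth there.

```bash
python3 - <<'E'
from h import *
p,d=cams.grab_frame("top"); P=cloud("top",d)
for v in range(170,212,3): print(v,[(int(1000*P[v,u,2])) for u in range(292,344,4)])
print(p[189,315],P[189,315], p[184:192:3,306:330:4].tolist())
s,ds=cams.grab_frame("scene");Q=cloud("scene",ds)
hs=cv2.cvtColor(s,cv2.COLOR_RGB2HSV); m=((hs[...,0]<8)|(hs[...,0]>172))&(hs[...,1]>100)&(ds>0)&(np.hypot(Q[...,0]-.62,Q[...,1]+.05)<.1)&(Q[...,2]>.05)
print(m.sum(),[(tuple(a),*np.round(Q[tuple(a)]*1000).astype(int)) for a in np.argwhere(m)][:40])
E
```

```text
170 [647, 645, 643, 639, 636, 632, 627, 623, 600, 599, 592, 572, 498]
173 [641, 638, 635, 631, 625, 473, 511, 567, 570, 571, 567, 498, 201]
176 [631, 628, 619, 330, 328, 340, 463, 487, 493, 495, 478, 440, 25]
179 [2, 32, 30, 221, 352, 326, 326, 438, 443, 444, 334, 268, 34]
182 [2, 33, 22, 322, 346, 216, 309, 329, 331, 348, 328, 236, 17]
185 [8, 30, 19, 324, 5, 9, 202, 220, 352, 329, 329, 8, 12]
188 [29, 33, 348, 347, 349, 10, 7, 12, 349, 323, 12, 11, 4]
191 [37, 346, 350, 349, 347, 346, 10, 8, 348, 180, 216, 13, 7]
194 [32, 347, 345, 350, 346, 348, 346, 347, 319, 10, 9, 11, 13]
197 [34, 32, 347, 348, 348, 348, 348, 350, 349, 11, 7, 11, 23]
200 [34, 33, 31, 35, 350, 348, 345, 350, 348, 7, 5, 5, 30]
203 [32, 26, 31, 36, 32, 340, 346, 351, 346, 8, 12, 25, 31]
206 [15, 10, 24, 32, 36, 32, 29, 348, 16, 13, 12, 27, 29]
209 [8, 3, 7, 19, 21, 37, 38, 32, 33, 26, 19, 33, 6]
[151 122  22] [ 0.57188003 -0.010991    0.00702659] [[[24, 26, 27], [97, 85, 40], [25, 39, 62], [50, 58, 71], [25, 27, 28], [26, 26, 27]], [[31, 29, 26], [150, 121, 22], [148, 120, 24], [60, 59, 48], [23, 38, 63], [28, 27, 26]], [[25, 25, 26], [45, 40, 27], [142, 114, 22], [151, 123, 23], [76, 64, 28], [51, 52, 52]]]
0 []
```

The yellow pixels are the well floor, seen past the cup's near wall: the sight line crosses rim height at x≈549 and the cup starts at 555. I'm lowering now.

Request:
play_rows --targets '[[[0.003,0.001,0.01,0.3],[0.003,0.001,0.02,0.3],[0.003,0.001,0.022,0.3],[0.003,0.001,0.022,0.3]]]'

```text
t: 14.4
eef_pos: [0.5891, -0.036, 0.3953]
ee_rot: [3.141, -0.0, -1.993]
force: [0.5, 0.2, -3.2]
width: 0.0137
```

```bash
python3 go.py 589.5 -35.8 341 -114.2
```

```text
t 14.4 shift [-0.0004 -0.0003  0.0543] turn 0.0 q [ 0.27  0.23 -0.19  0.   -1.15 -0.69] F [ 0.5  0.2 -3.2] w 0.0137 pos [ 0.5891 -0.036   0.3953] rpy [ 1.7998e+02 -3.0000e-02 -1.1420e+02]
```

Request:
play_rows --targets '[[[0,0,0.012,0],[0,0,0.024,0],[0,0,0.036,0],[0,0,0.048,0],[0,0,0.054,0]]]'

```text
t: 15.02
eef_pos: [0.5894, -0.036, 0.3411]
ee_rot: [-3.141, -0.0, -1.993]
force: [-0.5, -1.2, 1.0]
width: 0.0135
```

Request:
play_rows --targets '[[[0,0,0,0],[0,0,0,0],[0,0,0,0],[0,0,0,0],[0,0,0,0]]]'

```text
t: 15.65
eef_pos: [0.5889, -0.0359, 0.3416]
ee_rot: [3.141, 0.0, -1.993]
force: [-3.6, 1.9, -1.4]
width: 0.0134
```

```bash
python3 go.py 589.5 -35.8 341 -114.2;python3 - <<'E'
from h import *
a,d=cams.grab_frame("scene"); b,d2=cams.grab_frame("top")
cv2.imwrite("pics/c5.png",np.hstack([cv2.resize(i,(400,400),interpolation=cv2.INTER_CUBIC) for i in(a[130:240,270:380],b[130:230,270:370])])[:,:,::-1])
E
```

```text
t 15.65 shift [-0.0003 -0.0005  0.0006] turn 0.0 q [ 0.27  0.27 -0.27 -0.   -1.03 -0.69] F [-3.6  1.9 -1.4] w 0.0134 pos [ 0.5889 -0.0359  0.3416] rpy [ 179.98    0.   -114.2 ]
```

View pics/c5.png

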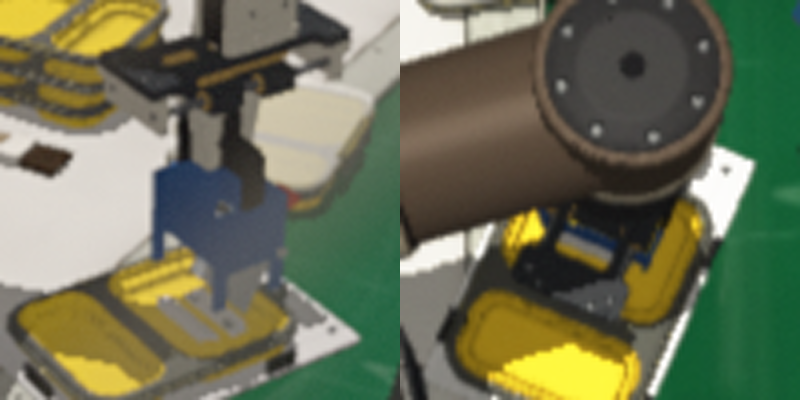

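The scene crop shows the bottom hanging open and white clips on the well floor at (190,315). I'm lifting and will count them.

Request:
play_rows --targets '[[[0,0,-0.01,0],[0,0,-0.025,0],[0,0,-0.045,0],[0,0,-0.075,0],[0,0,-0.105,0]]]'

```text
t: 16.38
eef_pos: [0.5892, -0.0362, 0.4487]
ee_rot: [-3.14, 0.0, -1.993]
force: [0.3, 0.1, -3.1]
width: 0.0136
```

```bash
python3 go.py 591.7 299.2 450 -67.69;python3 - <<'E'
from h import *
a,d=cams.grab_frame("scene");Q=cloud("scene",d)
c,s=np.cos(np.radians(-24.2)),np.sin(np.radians(-24.2))
def nest(Q): x,y=Q[...,0]-.5295,Q[...,1]+.0089; return c*x+s*y,-s*x+c*y
X,Y=nest(Q); hs=cv2.cvtColor(a,cv2.COLOR_RGB2HSV)
m=(d>0)&(X>-.01)&(X<.1)&(abs(Y)<.075)&(Q[...,2]<.05)&(hs[...,1]<90)&(Q[...,2]<.03)
n,l=cv2.connectedComponents(m.astype(np.uint8))
for i in range(1,n):
    k=l==i
    if k.sum()>8: print(k.sum(),"uv",np.argwhere(k).mean(0)[::-1],"nest",[np.round((v[k].min()*1e3,v[k].max()*1e3)) for v in(X,Y,Q[...,2])])
print([(np.round(r["xyz"],3),round(r["score"],2)) for r in finder.find_in("scene","clip_a")])
cv2.imwrite("pics/c6.png",cv2.resize(a[120:250,250:380],(520,520),interpolation=cv2.INTER_CUBIC)[:,:,::-1])
E
```

```text
t 16.38 shift [-0.3069  0.1352 -0.0013] turn -46.51 q [ 0.27  0.19 -0.11  0.   -1.26 -0.69] F [ 0.3  0.1 -3.1] w 0.0136 pos [ 0.5892 -0.0362  0.4487] rpy [-1.7992e+02  3.0000e-02 -1.1420e+02]
101 uv [329.35643564 215.42574257] nest [array([53., 81.]), array([-35.,  32.]), array([ 5., 24.])]
87 uv [320.91954023 217.74712644] nest [array([25., 44.]), array([-32.,  35.]), array([ 4., 23.])]
17 uv [325.29411765 235.29411765] nest [array([-10.,  14.]), array([-75., -63.]), array([2., 8.])]
[(array([ 0.56 , -0.019,  0.018]), 0.54)]
```

View pics/c6.png

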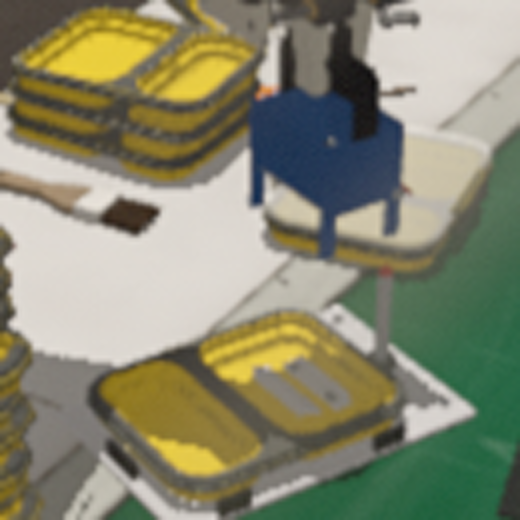

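The picture shows two clips side by side on the large-well floor, at (285,390) and (320,380), and the cup shut and clear of the post. Now the return trip.

Request:
play_rows --targets '[[[-0.015,0.006,0,-3],[-0.045,0.02,0,-8],[-0.085,0.037,0,-14],[-0.13,0.057,0,-20],[-0.175,0.077,0,-27]]]'

```text
t: 17.1
eef_pos: [0.5901, 0.1573, 0.4455]
ee_rot: [3.14, -0.0, -1.517]
force: [0.9, 0.5, -3.4]
width: 0.0135
```

```bash
python3 go.py 591.7 299.2 448 -67.69
```

```text
t 17.1 shift [-0.1416 -0.0093 -0.0026] turn -19.21 q [ 0.58  0.23 -0.07 -0.   -1.27 -0.53] F [ 0.9  0.5 -3.4] w 0.0135 pos [0.5901 0.1573 0.4455] rpy [ 1.7992e+02 -3.0000e-02 -8.6900e+01]
```

Request:
play_rows --targets '[[[-0.04,-0.003,0,-5],[-0.08,-0.005,0,-10],[-0.115,-0.008,0,-15],[-0.135,-0.009,0,-18],[-0.1415,-0.0093,0,-19.2]]]'

```text
t: 17.73
eef_pos: [0.5926, 0.2983, 0.4454]
ee_rot: [3.14, -0.0, -1.184]
force: [0.1, 0.2, -3.8]
width: 0.0136
```

Request:
play_rows --targets '[[[0,0,0.03,0],[0,0,0.07,0],[0,0,0.105,0],[0,0,0.125,0],[0,0,0.125,0]]]'

```text
t: 18.35
eef_pos: [0.5925, 0.2959, 0.3198]
ee_rot: [3.138, -0.001, -1.188]
force: [-0.3, -0.8, -3.5]
width: 0.0137
```

```bash
python3 go.py 591.7 299.2 293.2 -67.69
```

```text
t 18.35 shift [-0.0034 -0.0006  0.0266] turn -0.36 q [ 0.76  0.4  -0.13 -0.   -1.05 -0.37] F [-0.3 -0.8 -3.5] w 0.0137 pos [0.5925 0.2959 0.3198] rpy [ 1.7978e+02 -7.0000e-02 -6.8050e+01]
```

Request:
play_rows --targets '[[[-0.003,-0.0005,0.008,-0.3],[-0.003,-0.0005,0.014,-0.3],[-0.003,-0.0005,0.016,-0.3],[-0.003,-0.0005,0.016,-0.3]]]'

```text
t: 18.85
eef_pos: [0.5923, 0.3, 0.3058]
ee_rot: [-3.141, 0.0, -1.181]
force: [-0.2, -0.1, -3.1]
width: 0.0136
```

```bash
python3 go.py 591.7 299.2 293 -67.69
```

```text
t 18.85 shift [0.0005 0.0008 0.0128] turn -0.0 q [ 0.76  0.41 -0.14  0.   -1.02 -0.37] F [-0.2 -0.1 -3.1] w 0.0136 pos [0.5923 0.3    0.3058] rpy [-179.99    0.    -67.69]
```

Request:
play_rows --targets '[[[0.0005,0.0005,0.006,0],[0.0005,0.0005,0.01,0],[0.0005,0.0005,0.0125,0],[0.0005,0.0005,0.0125,0],[0.0005,0.0005,0.0125,0]]]'

```text
t: 19.48
eef_pos: [0.592, 0.2993, 0.2931]
ee_rot: [-3.142, -0.0, -1.182]
force: [-0.1, 0.1, -3.8]
width: 0.0141
```

Request:
play_rows --targets '[[[0,0,0.0005,0],[0,0,0.001,0],[0,0,0.001,0]]]'

```text
t: 19.85
eef_pos: [0.592, 0.2994, 0.2926]
ee_rot: [-3.141, 0.0, -1.181]
force: [-1.6, -0.4, 0.0]
width: 0.014
```

The cup has touched down. I'm releasing and retreating.

Request:
play_rows --targets '[[[0,0,0,0],[0,0,0,0],[0,0,0,0],[0,0,0,0]]]' --grip 75

```text
t: 20.35
eef_pos: [0.592, 0.2993, 0.2922]
ee_rot: [-3.141, 0.0, -1.182]
force: [-0.1, 0.8, 0.5]
width: 0.0485
```

Request:
play_rows --targets '[[[0,0,-0.015,0],[0,0,-0.04,0],[0,0,-0.08,0],[0,0,-0.12,0],[0,0,-0.16,0]]]'

```text
t: 20.98
eef_pos: [0.5918, 0.2991, 0.4549]
ee_rot: [-3.14, 0.0, -1.181]
force: [1.3, 0.5, 1.1]
width: 0.0619
```

Request:
play_rows --targets '[[[0.04,0,0,0],[0.09,0,0,0],[0.14,0,0,0],[0.19,0,0,0],[0.24,0,0,0]]]'

```text
t: 21.6
eef_pos: [0.6834, 0.0757, 0.4537]
ee_rot: [-3.14, -0.0, -1.181]
force: [0.4, 0.2, -0.3]
width: 0.0621
```

Request:
play_rows --targets '[[[0.04,0,0,0],[0.09,0,0,0],[0.14,0,0,0],[0.19,0,0,0],[0.23,0,0,0]]]'

```text
t: 22.22
eef_pos: [0.7707, -0.1376, 0.4533]
ee_rot: [-3.141, -0.001, -1.182]
force: [0.7, 0.2, -0.8]
width: 0.0622
```

```bash
python3 - <<'E'
from h import *
st=arm.get_state();print(st["t"],st["eef_pos"],st["force"],st["width"])
p,d=cams.grab_frame("top");P=cloud("top",d);X,Y,Z=P[...,0],P[...,1],P[...,2]
cr=(d>0)&(abs(X-.6)<.08)&(abs(Y-.3)<.09)
for a,b in((.11,.2),(.085,.11)):
    m=cr&(Z>a)&(Z<b);q=P[m]
    if m.sum()>5: print(m.sum(),cv2.minAreaRect((q[:,:2]*1000).astype(np.float32)),np.percentile(q[:,2],[50,95]))
for q in("counter","clip_a"):print(q,[(np.round(r["xyz"],3),round(r["score"],2)) for r in finder.find_in("top",q)])
cv2.imwrite("pics/c7.png",cv2.resize(p[100:260,155:475],(800,400),interpolation=cv2.INTER_CUBIC)[:,:,::-1])
E
```

```text
22.225 [ 0.77066604 -0.13761493  0.45330399] [ 0.70718628  0.19870571 -0.84552386] 0.06224725163358709
215 ((590.8108520507812, 300.5839538574219), (20.005626678466797, 93.84468841552734), 22.85655975341797) [0.14296833 0.14798407]
162 ((591.8062744140625, 300.51556396484375), (72.58912658691406, 93.23372650146484), 21.665555953979492) [0.09305915 0.09978447]
counter [(array([ 0.597, -0.256,  0.028]), 0.47)]
clip_a [(array([ 0.585, -0.046,  0.013]), 0.58), (array([0.59 , 0.308, 0.037]), 0.33), (array([ 0.685, -0.429,  0.006]), 0.26), (array([0.73 , 0.277, 0.015]), 0.17)]
```

View pics/c7.png

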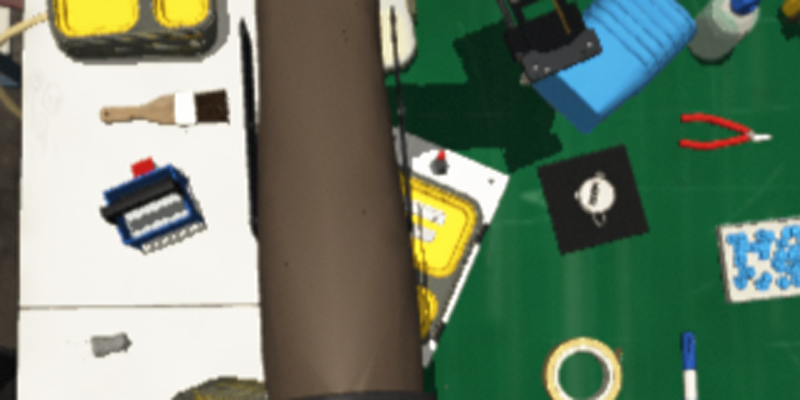

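The final view shows the cup back with its tab up at (145,200), the counter on the mat at (597,195), white clips in the large well at (428,220), and the brush, snips, tape and pen in place. I'm handing in.

```bash
python3 -c "
from h import *
print(job_done())"
```

```text
the job is handed in; nothing more can be done
None
```

The job is done and handed in at about 22 s of the 67 s allowed; `job_done` gives no verdict.

- **Counter:** I took it out of the large well and set it on the black mat. The last picture shows it well inside the mat's edges.
- **Clips:** I lowered the cup over the drop point until the post opened the bottom. A scene picture taken straight afterwards shows two clips side by side on the large-well floor, near nest x 35 and 67 mm. The gripper never touched them.
- **Cup:** It stands upright again within about 1 mm and 1° of where it was, with the bottom shut.
- **Other things:** In the last picture the brush, snips, tape, pen and cots lie where they were. I checked this by eye only and did not measure it.

**Checks that disagreed or were incomplete:**
- The clip finder also gave a weak hit inside the cup (score 0.33). I take that as false, since two separate clips were measured in the well.
- In the last top view the arm hid part of the nest, so the clip count rests on the earlier scene picture.
- The wrist force readings stayed under about 5 N.

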